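Line up the fastener and hold the filter panel home

TASK

Open the green lid of the compressor's intake filter box all the way until it rests on its stop. Then turn the black wing of the quarter-turn fastener on the panel inside until it lies in line with the two red marks, so that its cross pin faces the slot underneath, and push the panel fully down onto its seal. Finish while still pressing it there by hand, with the fastener left in line (do not lock it) and the lid left open, because I am about to check the gap round the edge; do not knock the things lying round the box.

Things in the scene. Friction and masses are not known exactly. Their poses are not given: they have to be found in the camera images.
- filter_box: green sheet-steel box fixed to the bench: body 220 x 170 mm (x, y), 88 mm high, origin at the centre of its underside on the bench; louvres on its -x face (towards the robot at yaw 0), a 50 mm hose spigot that sticks out 36 mm from its -y side; lid and panel are both hinged along the +y side (hinge lines along the box's x). Where x and y are named below they are this box's directions
- lid (a joint): opening angle of the lid, rad: 0 shut, grows as its -y edge swings up and over to +y, 1.75 against the stop lugs (just past upright). The hinge is stiff (about 0.55 N m friction, so 5 to 6 N at the knob) and the lid stays where it is left. Lid 226 x 178 mm, 50 mm deep, top face 139 mm above the bench when shut
- lid_hinge (a point): middle of the lid's hinge line, 89 mm above the bench, 89 mm to +y of the box's centre
- lid_knob (a point): centre of the black T-knob on the lid, a round bar 36 mm long (along the box's x) and 18 mm thick whose middle is 28 mm above the lid's outer face on a 10 mm stem; shut, it is 157 mm from the hinge line towards -y and 78 mm above it; it can be pinched by its two flat ends from above and turns between the fingers as the lid swings, creeping some mm in the grip: go on until the stop is felt
- panel (a joint): angle of the bare grey metal access panel under the lid, rad: 0 home on its seal, 0.1 pushed up by its spring. The panel is 190 x 147 mm, 3 mm thick, hinged 72 mm to +y of the box's centre and 91 mm above the bench; its free edge is on the -y side. Home takes about 8 N near the free edge, and it springs up again when let go; with the fastener out of line the pin blocks it at about 0.07
- panel_edge (a point): point on the panel's upper face near its free edge, 127 mm from the panel's hinge line and 50 mm to +x of the fastener: a clear place to press (94 mm above the bench when home)
- fastener (a joint): angle of the quarter-turn fastener, rad, counter-clockwise from above: 0 in line with the red marks and the slot (wing along the box's x), range -0.35 to 1.57; stays where it is left (0.05 N m friction)
- wing_top (a point): top centre of the fastener's black wing: 38 mm long (along this point's x), 9 mm thick, 20 mm tall, a white line on top; the flat panel is 25 mm below this point; 122 mm from the panel's hinge line
- oil_bottle_1: brown oil bottle with a green label, 56 mm wide, 135 mm tall, to the left; origin at the centre of its underside; leave alone
- feeler_gauge_1: folded steel feeler gauge, 14 x 92 x 12 mm, lying to the right of the box; origin at its underside; leave alone
- screwdriver_1: red-handled screwdriver, 200 mm, lying to the left of the box; origin at its underside; leave alone
- tape_roll_1: roll of masking tape, 105 mm wide, 24 mm high, on the right; origin at its underside; leave alone

How it is judged (in metres and radians):
On the way, in this order (a step that is already met when the one before it is completed fails the run):
1. the lid is open against its stop while the panel still stands up (value of joint lid above 1.68 rad and value of joint panel above 0.03 rad), for 0.2 s.
2. the fastener is turned in line with its slot (value of joint fastener between -0.17 and 0.17 rad), for 0.2 s.
At the end, for the whole second after the job is handed in: The lid rests on its stop (within 4 degrees), the fastener is in line with its slot within 10 degrees, and the robot is still pressing the panel (over 3 N) home on its seal: less than 0.014 rad up, about 2 mm at the free edge (all of step 2 and value of joint lid above 1.68 rad and value of joint panel below 0.014 rad and contact force between the fingers and panel above 3 N); the arm keeps its last pose, push and grip.
It fails at once if a bystander was knocked (moved more than 25 mm) (distance of any of oil_bottle_1, feeler_gauge_1, screwdriver_1, tape_roll_1 from where it was at the start of the episode above 0.025 m).
It also fails if it takes over 64 s, if anything falls off the work surface, if the arm or the gripper's body presses on something with over 40 N, if the wrist force passes 120 N, or if a joint passes its speed limit or range.

ROBOT

A 6-joint arm with a two-finger parallel gripper is mounted at the origin on a cart in front of the work surface, level with it; the furniture and walls round the work are solid. World frame = base frame: x ahead of the robot, y to its left, z up, the work surface at z = 0. Lengths are in m, angles in degrees, forces in N, time in s.
With the tool pointing down it reaches from about 0.225 to 0.725 m from the base axis. Payload 3.1 kg.
Tool frame: the origin (TCP) lies on the centre line of the jaws, within the pads' length; the fingertips stand 22 mm ahead of it and the grasp point (between the pads) lies 3 mm ahead of it; z points along the fingers, y is the line along which they close (so a half turn about z gives the same grasp; the last joint's range is limited). The gripper opens to 85 mm and grips with 20 to 120 N. Pads are 22 mm wide; open, the fingers measure 114 mm over their backs; the gripper's body (76 mm by 85 mm) begins 54 mm behind the grasp point. The pads swing forward as they close: fully open they stand 13 mm farther back than shut.
Start: joints at [64.469, 2.75, 5.684, 92.934, 0, 82.678], TCP at [0.164, 0.499, 0.253] pointing down, gripper open.
Joint ranges: [-166.93, 166.93], [-56.73, 111.36], [-69.38, 81.34], [-121.58, 131.49], [-85.45, 84.26], [-180, 180]. Speed limits (degrees/s): [159.86, 159.86, 180, 180, 180, 180].

INTERFACE

Orientations are given as a 3x3 rotation matrix whose columns are the frame's x, y, z axes.
In Python, from plant import get_obs, snapshot, finish_job gives the robot as it stands.
- The arm moves only by the shell command python3 -m creep 'ROWS'. ROWS is a JSON object whose one key "motion" holds a list that holds one entry, the list of rows, each a list of 5 numbers: the closure, from -1 (fully open) to 1 (shut), then the shift along the tool's x, y, z in units of 50 mm (1.0 is 50 mm), then the turn about the tool's z in units of 6 degrees (1.0 is 6 degrees). A call has 1 to 20 rows; each row shifts and turns the commanded pose from where the row before left it, along the tool's axes as they then stand; what a row does not reach is not made up. A row lasts 1/10 s, in which the tool goes at most 50 mm and 8.59 degrees, less where a joint would pass 70% of its speed; a pose out of reach is approached as far as the arm can. A call is refused whole if a number of a shift passes 1 or a number of a turn 1, either way. A call with a gripper value outside its range is refused whole. The fingers move at their own pace and stop on an object; the grip force is fixed at half the most. Time passes only in rows, so rows that do not move let the fingers close. It gives the time, the measured TCP pose, the force, the opening and the grip force at its end, in the units of the state.
- get_obs(): the state, without advancing time (a new reading comes with each control period).
- snapshot(name): name is "side" or "top"; returns a dict with "img" (384x512x3 uint8, blue, green, red), "z_map" (384x512 float32, m along the optical axis (not along the pixel's ray), 0 where there is no reading), "K" (3x3 intrinsics, pixels), "R" (3x3) and "t" (3): a world point X has camera coordinates R X + t. Camera axes: x right, y down, z forward; pixel columns grow to the right and rows downward; lengths in m; the calibration is good to about 2 mm. A picture is of the moment at which its call begins.
- finish_job(): hands the job in; it is judged then, once.
The state is a dict: "time": time; "joints": joint angles; "joint_velocities": joint speeds; "tau": joint torques, N m; "ee_pos": TCP position; "ee_rot": TCP orientation; "contact_force": force on the tool from outside, world axes, zero at the start; "moment": the same for the moment, N m; "gripper_width": finger opening in m; "grip_force": force on a finger pad.
Only numpy, scipy, OpenCV 4.12 (cv2) and the standard library are available. Lean on these libraries where they do the work, as an engineer would, in place of code of your own. Each camera call takes 0.05 s, during which the arm holds its last target. There are 200 camera calls.

## Working session

There is one attempt and no reset: what is moved stays moved. The work goes in short steps, Python scripts to look and compute and a shell command to move; the robot and the scene stay as the last step left them, time stands still between calls to the robot, and variables do not carry over. Pictures are saved under pics/ and viewed, at most 10 in all, crops included, and the job is handed in when it is done.

```bash
mkdir -p pics; ls
python3 - <<'E'
from plant import *
import cv2,numpy as np
o=get_obs();print(o)
for n in("top","side"):
    s=snapshot(n);cv2.imwrite(f"pics/{n}0.png",s["img"]);np.savez(f"{n}0.npz",**s);print(s["K"],s["R"],s["t"])
E
```

```text
pics
{'time': 0.0, 'joints': array([6.44697149e+01, 2.79259344e+00, 5.59175061e+00, 9.29333921e+01,
       4.80227735e-04, 8.26784777e+01]), 'joint_velocities': array([-0.04450185,  0.05352466, -0.02342895,  0.01973259, -0.0877053 ,
       -0.0535555 ]), 'tau': array([-6.51784430e-04, -3.38780379e+01,  3.20014536e+01,  2.05022714e-02,
       -3.29425875e-04,  9.86531091e-06]), 'ee_pos': array([0.16381215, 0.49820304, 0.25212102]), 'ee_rot': array([[-9.49924113e-01,  3.12479031e-01, -1.01729908e-03],
       [ 3.12480537e-01,  9.49921818e-01, -2.11046653e-03],
       [ 3.06878054e-04, -2.32266920e-03, -9.99997256e-01]]), 'contact_force': array([ 0.82367086, -0.66680381,  0.83374282]), 'moment': array([-0.01595658, -0.04197866,  0.01967019]), 'grip_force': 0.0, 'gripper_width': 0.08545227460508421}
[[434.06369804   0.         258.442051  ]
 [  0.         434.06369804 190.22134453]
 [  0.           0.           1.        ]] [[-0.02766987 -0.99960503 -0.00491614]
 [-0.94357047  0.0277418  -0.33000782]
 [ 0.33001386 -0.00449254 -0.9439654 ]] [-0.0116558   0.5516916   1.47165654]
[[483.84332599   0.         245.38706262]
 [  0.         483.84332599 194.75619481]
 [  0.           0.           1.        ]] [[ 0.84387001 -0.53632471 -0.01546643]
 [-0.26033162 -0.38406809 -0.88584375]
 [ 0.46915973  0.75156338 -0.46372583]] [-0.44284288  0.21588223  1.19064239]
```

View pics/top0.png

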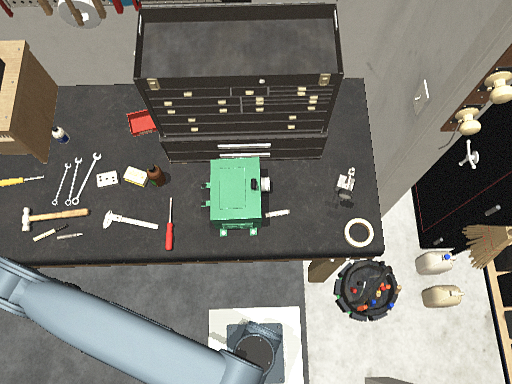

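View pics/side0.png

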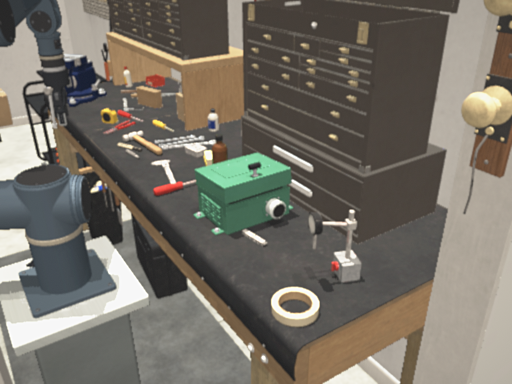

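The top view shows the box near (235,195) with the knob at about (254,184). The spigot faces right (world -y), the tool chest is close behind, the oil bottle is at (155,175) and the screwdriver at (169,225).

```bash
cat > h.py <<'E'
import numpy as np,cv2
def cloud(s):
    z=s["z_map"];v,u=np.mgrid[:z.shape[0],:z.shape[1]]
    K=s["K"];p=np.stack([(u-K[0,2])/K[0,0]*z,(v-K[1,2])/K[1,1]*z,z],-1)
    P=(p-s["t"])@s["R"];P[z==0]=np.nan
    return P
E
python3 - <<'E'
from h import *
for n in("top","side"):
    s=np.load(n+"0.npz");P=cloud(s);hsv=cv2.cvtColor(s["img"],cv2.COLOR_BGR2HSV)
    reg=(P[...,0]>.2)&(P[...,0]<.75)&(abs(P[...,1])<.3)
    g=(hsv[...,0]>60)&(hsv[...,0]<90)&(hsv[...,1]>80)
    m=reg&g&(abs(P[...,2]-.139)<.006)
    q=P[m];r=cv2.minAreaRect(q[:,:2].astype(np.float32));print(n,m.sum(),"lid",r,np.median(q[:,2]))
    c=np.array(r[0])
    k=reg&(P[...,2]>.15)&(P[...,2]<.2)&(np.hypot(P[...,0]-c[0],P[...,1]-c[1])<.12)&(hsv[...,2]<90)
    q=P[k];print("knob",k.sum(),q.mean(0),q.min(0),q.max(0))
E
```

```text
top 1759 lid ((0.5457695722579956, 0.05451374873518944), (0.22975994646549225, 0.1763574779033661), 0.4093719720840454) 0.14122189073384597
knob 54 [ 0.54439633 -0.00988874  0.18136188] [ 0.52712176 -0.03295108  0.15088491] [ 0.56207251 -0.00186421  0.18938143]
side 638 lid ((0.547064483165741, 0.05084936320781708), (0.18382804095745087, 0.22704719007015228), 89.93573760986328) 0.14188503127594282
knob 54 [ 0.54495156 -0.01886559  0.18237883] [ 0.5307824  -0.02358141  0.17205567] [ 0.56287831 -0.01233325  0.19031334]
```

```bash
python3 -m creep '{"motion":[[[-1,0,0,0,1],[-1,0,0,0,1],[-1,0,0,0,1],[-1,0,0,0,1],[-1,0,0,0,1],[-1,0,0,0,1],[-1,0,0,0,1],[-1,0,0,0,1],[-1,0,0,0,1],[-1,0,0,0,1],[-1,0,0,0,1],[-1,0,0,0,0.97],[-1,0,0,0,0]]]}'; python3 -c "
from plant import *
print(get_obs()['ee_rot'].round(3),get_obs()['joints'])"
```

```text
time: 1.4
ee_pos: [0.1639, 0.4984, 0.2526]
ee_rot: [[0.0, 1.0, -0.001], [1.0, -0.0, -0.001], [-0.001, -0.001, -1.0]]
contact_force: [-0.5, -0.9, 0.0]
gripper_width: 0.0856
grip_force: 0.0
[[ 0.     1.    -0.001]
 [ 1.    -0.    -0.001]
 [-0.001 -0.001 -1.   ]] [ 6.44694272e+01  2.77353282e+00  5.63235134e+00  9.29327491e+01
 -3.64540270e-05  1.54486493e+02]
```

```bash
python3 -m creep '{"motion":[[[-1,-0.57,0.423,0,0],[-1,-0.57,0.423,0,0],[-1,-0.57,0.423,0,0],[-1,-0.57,0.423,0,0],[-1,-0.57,0.423,0,0],[-1,-0.57,0.423,0,0],[-1,-0.57,0.423,0,0],[-1,-0.57,0.423,0,0],[-1,-0.57,0.423,0,0],[-1,-0.57,0.423,0,0],[-1,-0.57,0.423,0,0],[-1,-0.57,0.423,0,0],[-1,-0.57,0.423,0,0],[-1,-0.57,0.423,0,0],[-1,-0.57,0.423,0,0],[-1,-0.57,0.423,0,0],[-1,-0.57,0.423,0,0],[-1,-0.57,0.423,0,0],[-1,0,0,0,0],[-1,0,0,0,0]]]}'
python3 - <<'E'
from plant import *
from h import *
o=get_obs();print(o['ee_pos'],o['joints'])
s=snapshot("side");i=s["img"][90:250,170:330];cv2.imwrite("pics/s1.png",cv2.resize(i,None,fx=3.5,fy=3.5,interpolation=2))
X=[o['ee_pos'],[.545,-.015,.167],[.545,-.015,.251]]
for x in X:
    p=s["K"]@(s["R"]@np.array(x)+s["t"]);p=p[:2]/p[2];print(p,(p-[170,90])*3.5)
E
```

```text
time: 3.4
ee_pos: [0.5443, -0.015, 0.2525]
ee_rot: [[0.0, 1.0, -0.002], [1.0, -0.0, 0.001], [0.001, -0.002, -1.0]]
contact_force: [0.4, 0.2, -0.0]
gripper_width: 0.0856
grip_force: 0.0
[ 0.54427769 -0.01495658  0.25252184] [-8.64504251e+00  5.78816615e+00  8.80637890e+00  9.31347959e+01
  2.44468004e-02  8.13812273e+01]
[252.94137692 141.96705954] [290.29481922 181.8847084 ]
[253.41593475 170.45980139] [291.95577162 281.60930488]
[253.17641151 142.43934194] [291.11744027 183.53769678]
```

View pics/s1.png

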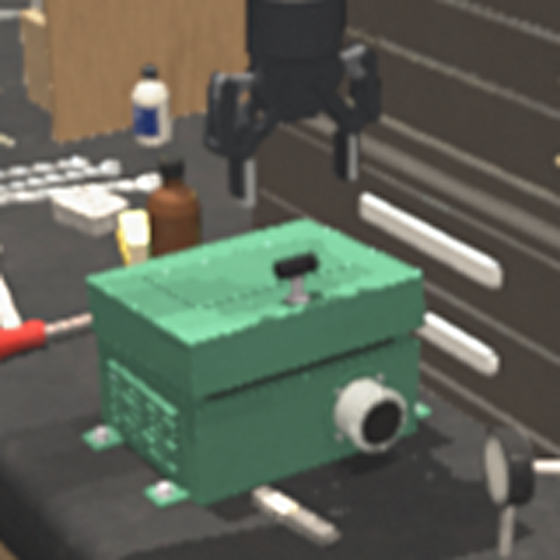

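The knob is at about (296,266) in the crop, roughly 4 full-size pixels above my prediction, with the gripper centred above it. I'll check its height before descending.

Run:
```python
from h import *
for n in("side","top"):
    s=np.load(n+"0.npz");P=cloud(s)
    g=s["img"].max(2)
    r,c=((160,178),(240,266)) if n=="side" else ((175,193),(244,264))
    print(n)
    for v in range(*r):
        l=[(u,*(P[v,u]*1000).round().astype(int)) for u in range(*c) if g[v,u]<90]
        if l: print(v,*[l[i] for i in sorted({0,len(l)//2,len(l)-1})])
    # lid plane heights
    from numpy import nanmedian
    for x in(.46,.545,.63):
        print([round(float(nanmedian(P[...,2][(abs(P[...,0]-x)<.008)&(abs(P[...,1]-y)<.008)])),4) for y in(.0,.05,.1,.125)], end=' ')
    m=(abs(P[...,0]-.42)<.02)&(abs(P[...,1]-.18)<.03);print("bench",nanmedian(P[...,2][m]))
```

```text
side
163 (256, np.int64(551), np.int64(-19), np.int64(190)) (258, np.int64(562), np.int64(-14), np.int64(185)) (259, np.int64(563), np.int64(-17), np.int64(186))
164 (253, np.int64(542), np.int64(-18), np.int64(189)) (256, np.int64(551), np.int64(-20), np.int64(187)) (259, np.int64(561), np.int64(-20), np.int64(185))
165 (249, np.int64(532), np.int64(-13), np.int64(187)) (255, np.int64(547), np.int64(-20), np.int64(185)) (260, np.int64(562), np.int64(-22), np.int64(182))
166 (249, np.int64(532), np.int64(-12), np.int64(183)) (254, np.int64(543), np.int64(-22), np.int64(184)) (259, np.int64(560), np.int64(-21), np.int64(179))
167 (249, np.int64(531), np.int64(-14), np.int64(181)) (253, np.int64(541), np.int64(-19), np.int64(180)) (257, np.int64(554), np.int64(-20), np.int64(177))
168 (249, np.int64(532), np.int64(-13), np.int64(177)) (253, np.int64(539), np.int64(-22), np.int64(179)) (256, np.int64(551), np.int64(-19), np.int64(175))
169 (250, np.int64(532), np.int64(-18), np.int64(176)) (252, np.int64(539), np.int64(-17), np.int64(174)) (253, np.int64(543), np.int64(-15), np.int64(17
[... 1947 characters left out ...]
(185))
188 (251, np.int64(530), np.int64(-2), np.int64(179)) (253, np.int64(528), np.int64(-9), np.int64(185)) (255, np.int64(531), np.int64(-15), np.int64(176))
189 (254, np.int64(527), np.int64(-12), np.int64(176)) (255, np.int64(531), np.int64(-15), np.int64(165))
191 (261, np.int64(571), np.int64(-37), np.int64(27)) (262, np.int64(580), np.int64(-41), np.int64(2)) (263, np.int64(582), np.int64(-45), np.int64(-4))
192 (261, np.int64(568), np.int64(-37), np.int64(25)) (262, np.int64(578), np.int64(-41), np.int64(-4)) (263, np.int64(578), np.int64(-45), np.int64(-6))
[0.1474, 0.1441, 0.1395, 0.1373] [0.1636, 0.1447, 0.1413, 0.139] [0.1468, 0.1421, 0.1409, 0.1392] bench -0.003820065972785308
```

Both cameras show the lid slightly ajar (about 0.065 rad, sitting on the raised panel). That puts the knob at about (0.545, -0.011, 0.177), which agrees with the hinge at y≈0.140. Descending to pinch.

```bash
python3 -m creep '{"motion":[[[-1,0.08,0.02,0.2,0],[-1,0,0,0.25,0],[-1,0,0,0.25,0],[-1,0,0,0.25,0],[-1,0,0,0.25,0],[-1,0,0,0.2,0],[-1,0,0,0,0],[0.2,0,0,0,0],[1,0,0,0,0],[1,0,0,0,0],[1,0,0,0,0],[1,0,0,0,0],[1,0,0,0,0],[1,0,0,0,0]]]}'
python3 - <<'E'
from plant import *
from h import *
s=snapshot("side");i=s["img"][90:250,170:330];cv2.imwrite("pics/s2.png",cv2.resize(i,None,fx=3.5,fy=3.5,interpolation=2))
E
```

```text
time: 4.85
ee_pos: [0.5472, -0.0108, 0.1845]
ee_rot: [[0.001, 1.0, 0.004], [1.0, -0.001, -0.001], [-0.001, 0.004, -1.0]]
contact_force: [5.3, -1.0, 1.8]
gripper_width: 0.0343
grip_force: 62.8
```

View pics/s2.png

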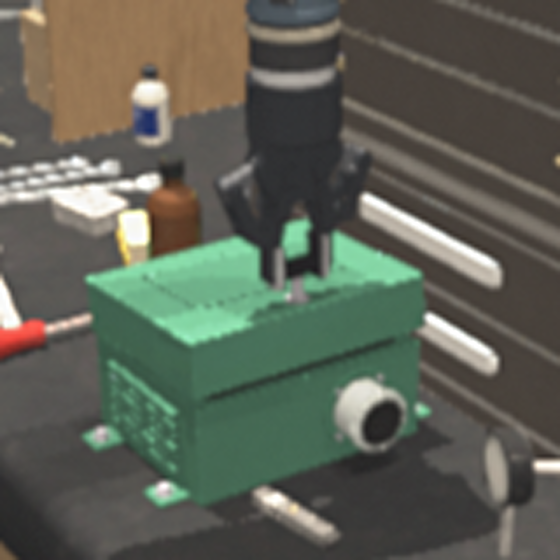

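The pinch is good: the fingers span both flat ends at crop (295,270) and the gap reads 34 mm. Working out the arc increments next.

Run:
```python
import numpy as np
f=np.radians(np.arange(30,131,3.5));r=175.3
print([(round(float(a),1),round(float(b),2),round(float(-c),2)) for a,b,c in zip(np.degrees(f[1:]),-np.diff(r*np.cos(f))/50,np.diff(r*np.sin(f))/50)])
```

```text
[(33.5, 0.11, -0.18), (37.0, 0.12, -0.17), (40.5, 0.13, -0.17), (44.0, 0.14, -0.16), (47.5, 0.15, -0.15), (51.0, 0.16, -0.14), (54.5, 0.17, -0.13), (58.0, 0.18, -0.12), (61.5, 0.18, -0.11), (65.0, 0.19, -0.1), (68.5, 0.2, -0.08), (72.0, 0.2, -0.07), (75.5, 0.21, -0.06), (79.0, 0.21, -0.05), (82.5, 0.21, -0.03), (86.0, 0.21, -0.02), (89.5, 0.21, -0.01), (93.0, 0.21, 0.0), (96.5, 0.21, 0.02), (100.0, 0.21, 0.03), (103.5, 0.21, 0.04), (107.0, 0.21, 0.06), (110.5, 0.2, 0.07), (114.0, 0.2, 0.08), (117.5, 0.19, 0.09), (121.0, 0.19, 0.1), (124.5, 0.18, 0.12), (128.0, 0.17, 0.13)]
```

```bash
python3 -m creep '{"motion":[[[1,0.11,0.03,-0.18,0],[1,0.12,0,-0.17,0],[1,0.13,0,-0.17,0],[1,0.14,0,-0.16,0],[1,0.15,0,-0.15,0],[1,0.16,0,-0.14,0],[1,0.17,0,-0.13,0],[1,0.18,0,-0.12,0],[1,0.18,0,-0.11,0],[1,0.19,0,-0.1,0],[1,0,0,0,0]]]}'
```

```text
time: 6.0
ee_pos: [0.5469, 0.0661, 0.2527]
ee_rot: [[0.0, 1.0, -0.003], [1.0, -0.0, -0.001], [-0.001, -0.003, -1.0]]
contact_force: [3.9, 0.3, -6.9]
gripper_width: 0.0345
grip_force: 61.7
```

```bash
python3 -m creep '{"motion":[[[1,0.2,0,-0.08,0],[1,0.2,0,-0.07,0],[1,0.21,0,-0.06,0],[1,0.21,0,-0.05,0],[1,0.21,0,-0.03,0],[1,0.21,0,-0.02,0],[1,0.21,0,-0.01,0],[1,0.21,0,0,0],[1,0.21,0,0.02,0],[1,0.21,0,0.03,0],[1,0.21,0,0.04,0],[1,0.21,0,0.06,0],[1,0.2,0,0.07,0],[1,0.2,0,0.08,0],[1,0.19,0,0.09,0],[1,0.19,0,0.1,0],[1,0,0,0,0]]]}'
```

```text
time: 7.7
ee_pos: [0.5462, 0.2329, 0.2473]
ee_rot: [[-0.002, 1.0, -0.0], [1.0, 0.002, 0.005], [0.005, -0.0, -1.0]]
contact_force: [-0.8, 3.1, 3.2]
gripper_width: 0.0339
grip_force: 59.2
```

```bash
python3 -m creep '{"motion":[[[1,0.1,0,0.06,0],[1,0.09,0,0.06,0],[1,0.09,0,0.06,0],[1,0.09,0,0.06,0],[1,0,0,0,0]]]}';  python3 -m creep '{"motion":[[[1,0.08,0,0.06,0],[1,0.08,0,0.06,0],[1,0,0,0,0]]]}'
```

```text
time: 8.2
ee_pos: [0.5461, 0.2509, 0.2358]
ee_rot: [[-0.001, 1.0, -0.0], [1.0, 0.001, 0.004], [0.004, -0.0, -1.0]]
contact_force: [-2.3, 2.2, 5.7]
gripper_width: 0.0333
grip_force: 59.0
time: 8.5
ee_pos: [0.5461, 0.259, 0.2298]
ee_rot: [[-0.001, 1.0, -0.0], [1.0, 0.001, 0.005], [0.005, -0.0, -1.0]]
contact_force: [-2.2, 2.8, 4.8]
gripper_width: 0.0334
grip_force: 59.0
```

Run:
```python
from plant import *
from h import *
s=snapshot("side");i=s["img"][60:230,140:340];cv2.imwrite("pics/s3.png",cv2.resize(i,None,fx=3.5,fy=3.5,interpolation=2))
P=cloud(s);hsv=cv2.cvtColor(s["img"],cv2.COLOR_BGR2HSV)
g=(hsv[...,0]>60)&(hsv[...,0]<90)&(hsv[...,1]>80)&(P[...,2]>.13)&(P[...,1]>.1)&(abs(P[...,0]-.545)<.09)
q=P[g];print(len(q))
for z in np.arange(.13,.28,.01):
    a=q[abs(q[:,2]-z)<.005]
    if len(a)>3: print(round(z,3),len(a),np.percentile(a[:,1],[10,50,90]).round(3))
```

```text
2036
0.13 81 [0.19  0.194 0.198]
0.14 150 [0.192 0.196 0.199]
0.15 149 [0.193 0.197 0.201]
0.16 159 [0.195 0.199 0.202]
0.17 160 [0.196 0.2   0.204]
0.18 157 [0.199 0.202 0.206]
0.19 150 [0.2   0.203 0.207]
0.2 164 [0.202 0.205 0.209]
0.21 161 [0.203 0.207 0.211]
0.22 157 [0.205 0.209 0.212]
0.23 167 [0.206 0.211 0.215]
0.24 168 [0.208 0.212 0.216]
0.25 51 [0.207 0.212 0.214]
0.26 74 [0.173 0.193 0.203]
0.27 88 [0.167 0.172 0.183]
```

View pics/s3.png

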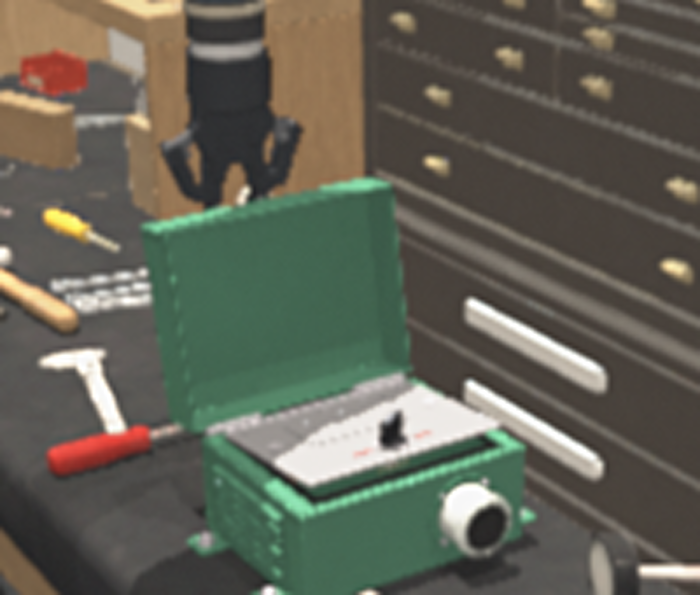

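The lid stands open with its inner face visible and leans about 0.17 rad past upright, so it is around 1.74 rad. The wing is at (392,430), well out of line with the red marks. I'll push slightly further to feel the stop.

```bash
python3 -m creep '{"motion":[[[1,0.08,0,0.06,0],[1,0.08,0,0.06,0],[1,0.08,0,0.06,0],[1,0,0,0,0]]]}'
python3 - <<'E'
from plant import *
from h import *
s=snapshot("side");P=cloud(s);hsv=cv2.cvtColor(s["img"],cv2.COLOR_BGR2HSV)
g=(hsv[...,0]>60)&(hsv[...,0]<90)&(hsv[...,1]>80)&(P[...,2]>.14)&(P[...,2]<.235)&(P[...,1]>.1)&(abs(P[...,0]-.545)<.09)
q=P[g];print(np.polyfit(q[:,2],q[:,1],1))
E
```

```text
time: 8.95
ee_pos: [0.5463, 0.2615, 0.2274]
ee_rot: [[0.004, 1.0, 0.005], [1.0, -0.004, -0.015], [-0.015, 0.005, -1.0]]
contact_force: [-9.6, -21.4, 27.1]
gripper_width: 0.0333
grip_force: 57.3
[0.18074011 0.17079283]
```

The stop is felt: 34 N, with the lid fitted at 1.75 rad. Relaxing, releasing and rising.

```bash
python3 -m creep '{"motion":[[[1,-0.15,0,-0.1,0],[1,0,0,0,0],[-1,0,0,0,0],[-1,0,0,0,0],[-1,0,0,0,0],[-1,0,0,0,0],[-1,0,0,-0.3,0],[-1,0,0,-0.5,0],[-1,0,0,-0.7,0],[-1,0,0,-0.7,0],[-1,0,0,0,0]]]}'
python3 - <<'E'
from plant import *
from h import *
s=snapshot("side");P=cloud(s);hsv=cv2.cvtColor(s["img"],cv2.COLOR_BGR2HSV)
g=(hsv[...,0]>60)&(hsv[...,0]<90)&(hsv[...,1]>80)&(P[...,2]>.14)&(P[...,2]<.235)&(P[...,1]>.1)&(abs(P[...,0]-.545)<.09)
q=P[g];print(np.polyfit(q[:,2],q[:,1],1))
np.savez("side4.npz",**s);a=cv2.resize(s["img"][160:205,220:290],None,fx=8,fy=8,interpolation=2)
s=snapshot("top");np.savez("top4.npz",**s);b=cv2.resize(s["img"][150:220,200:270],None,fx=8,fy=8,interpolation=2)
h=max(len(a),len(b));a=cv2.copyMakeBorder(a,0,h-len(a),0,0,0)[:,:240*2]
cv2.imwrite("pics/p4a.png",a);cv2.imwrite("pics/p4b.png",b)
E
```

```text
time: 10.1
ee_pos: [0.5486, 0.2618, 0.3402]
ee_rot: [[0.0, 1.0, 0.009], [1.0, -0.0, 0.004], [0.004, 0.009, -1.0]]
contact_force: [-0.2, 0.7, 0.8]
gripper_width: 0.0855
grip_force: 0.0
[0.18376412 0.17017942]
```

View pics/p4b.png

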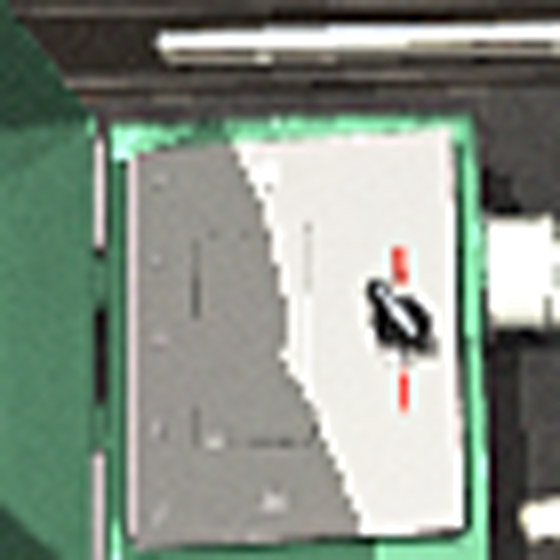

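View pics/p4a.png

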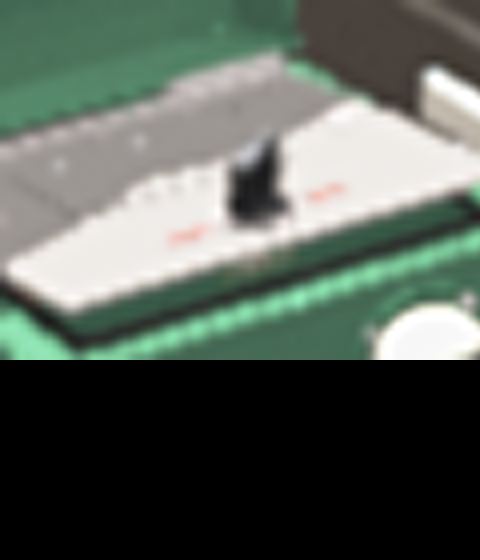

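The wing sits at about (397,314) in the top crop, with its white line running from (375,290) to (418,338). The red marks are at (400,265) and (404,392). Computing its pose now.

Run:
```python
from h import *
s=np.load("top4.npz")
def ray(u,v,z,s=s):
    d=s["R"].T@np.linalg.inv(s["K"])@[u,v,1];c=-s["R"].T@s["t"];return c+d*(z-c[2])/d[2]
f=lambda a,b:((a+.5)/8-.5+200,(b+.5)/8-.5+150)
for n,p,z in(("A",(375,290),.131),("B",(418,338),.131),("mark1",(400,265),.106),("mark2",(404,392),.106)):print(n,ray(*f(*p),z).round(4))
P=cloud(s)
hs=cv2.cvtColor(s["img"],cv2.COLOR_BGR2HSV);g=s["img"].max(2)
print("panel z along y at x=.60:",[(y,round(float(np.nanmedian(P[...,2][(abs(P[...,0]-.60)<.02)&(abs(P[...,1]-y)<.004)])),4)) for y in (.1,.08,.06,.04,.02,0,-.015)])
# dark wing blob + white line in top
m=np.zeros(g.shape,bool);m[183:196,244:256]=1
d=m&(g<110);print("dark",P[d].mean(0),d.sum());q=(np.argwhere(d)[:,::-1]).astype(np.float32);print(cv2.minAreaRect(q))
S=np.load("side4.npz");a=lambda a,b:((a+.5)/8-.5+220,(b+.5)/8-.5+160)
print("side top ends",ray(*a(247,155),.131,S),ray(*a(272,142),.131,S))
```

```text
A [0.5558 0.0147 0.131 ]
B [ 0.5328 -0.0038  0.131 ]
mark1 [0.5765 0.0038 0.106 ]
mark2 [0.5163 0.0033 0.106 ]
panel z along y at x=.60: [(0.1, 0.0965), (0.08, 0.0968), (0.06, 0.099), (0.04, 0.1016), (0.02, 0.1032), (0, 0.1064), (-0.015, 0.108)]
dark [0.5441171  0.00375568 0.12014372] 37
((249.5, 189.0), (8.0, 7.0), 90.0)
side top ends [0.54859687 0.00660616 0.131     ] [0.56196817 0.01058703 0.131     ]
```

```bash
python3 -m creep '{"motion":[[[-1,-0.515,0,0,0],[-1,-0.515,0,0,0],[-1,-0.515,0,0,0],[-1,-0.515,0,0,0],[-1,-0.515,0,0,0],[-1,-0.515,0,0,0],[-1,-0.515,0,0,0],[-1,-0.515,0,0,0],[-1,-0.515,0,0,0],[-1,-0.515,-0.06,0,0],[-1,0,0,0.5,-1],[-1,0,0,0.5,-1],[-1,0,0,0.5,-1],[-1,0,0,0.5,-1],[-1,0,0,0.4,-1],[-1,0,0,0.4,-1],[-1,0,0,0,-1],[-1,0,0,0,-1],[-1,0,0,0,-1],[-1,0,0,0,-1]]]}'
python3 -m creep '{"motion":[[[-1,0,0,0,-1],[-1,0,0,0,-1],[-1,0,0,0,-1],[-1,0,0,0,-1],[-1,0,0,0,-1],[-1,0,0,0,-1],[-1,0,0,0,-1],[-1,0,0,0,-1],[-1,0,0,0,-1],[-1,0,0,0,-1],[-1,0,0,0,-1],[-1,0,0,0,-0.67],[-1,0,0,0,0],[-1,0,0,0,0]]]}'
```

```text
time: 12.2
ee_pos: [0.5425, 0.0038, 0.1914]
ee_rot: [[-0.868, 0.497, -0.005], [0.497, 0.868, 0.001], [0.004, -0.002, -1.0]]
contact_force: [0.6, 0.8, -0.4]
gripper_width: 0.0855
grip_force: 0.0
time: 13.6
ee_pos: [0.543, 0.0037, 0.1925]
ee_rot: [[-0.767, -0.642, -0.003], [-0.642, 0.767, 0.0], [0.002, 0.002, -1.0]]
contact_force: [0.5, -0.2, 0.2]
gripper_width: 0.0855
grip_force: 0.0
```

```bash
python3 -m creep '{"motion":[[[-1,-0.05,-0.02,0.2,0],[0,0,0,0.25,0],[0,0,0,0.25,0],[0.2,0,0,0.25,0],[0.2,0,0,0.2,0],[0.2,0,0,0,0],[0.2,0,0,0,0],[1,0,0,0,0],[1,0,0,0,0],[1,0,0,0,0],[1,0,0,0,0],[1,0,0,0,0]]]}'
python3 - <<'E'
from plant import *
from h import *
s=snapshot("side");cv2.imwrite("pics/s5.png",cv2.resize(s["img"][130:220,200:310],None,fx=6,fy=6,interpolation=2))
E
```

```text
time: 14.8
ee_pos: [0.5471, 0.0042, 0.1374]
ee_rot: [[-0.766, -0.643, 0.002], [-0.643, 0.766, -0.0], [-0.001, -0.001, -1.0]]
contact_force: [1.1, 0.3, 0.5]
gripper_width: 0.0076
grip_force: 58.5
```

View pics/s5.png

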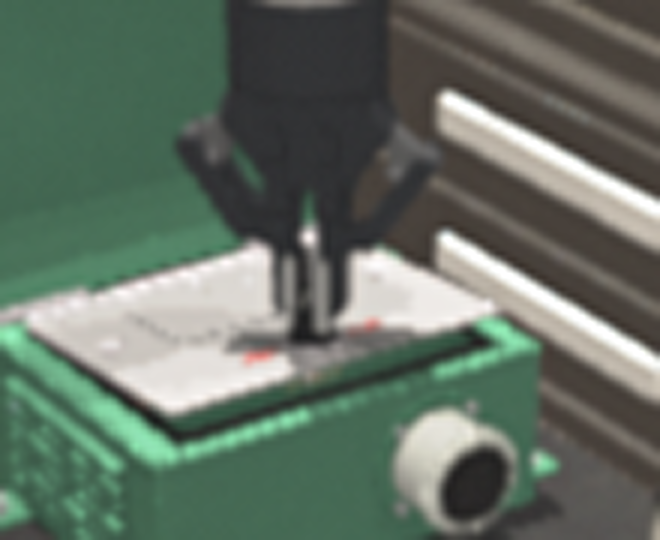

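The wing is pinched between the fingers at crop (312,330), gap 7.6 mm, and the panel is still up. Turning it 40° clockwise.

```bash
python3 -m creep '{"motion":[[[1,0,0,0,0.67],[1,0,0,0,0.75],[1,0,0,0,0.75],[1,0,0,0,0.75],[1,0,0,0,0.75],[1,0,0,0,0.75],[1,0,0,0,0.75],[1,0,0,0,0.75],[1,0,0,0,0.75],[1,0,0,0,0],[1,0,0,0,0]]]}'; python3 -c "
from plant import *
print(get_obs()['moment'])"
```

```text
time: 15.95
ee_pos: [0.5464, 0.004, 0.1365]
ee_rot: [[-1.0, -0.001, -0.001], [-0.001, 1.0, -0.001], [0.001, -0.001, -1.0]]
contact_force: [-1.2, -0.7, -1.9]
gripper_width: 0.0076
grip_force: 60.5
[-0.70210701 -0.24812382 -0.02022233]
```

```bash
python3 -m creep '{"motion":[[[0.2,0,0,0,0],[0.2,0,0,0,0],[0.2,0,0,0,0],[0.2,0,0,-0.2,0],[0.2,0,0,-0.4,0],[0.2,0,0,-0.6,0],[1,0,0,-0.6,0],[1,0,0,-0.6,0],[1,-0.3,0,0,0],[1,-0.4,0,0,0],[1,-0.3,0,0,0],[1,0,0,0,0],[1,0,0,0,0],[1,0,0,0,0]]]}'
python3 - <<'E'
from plant import *
from h import *
s=snapshot("side");np.savez("side6.npz",**s);a=cv2.resize(s["img"][160:205,220:290],None,fx=8,fy=8,interpolation=2)
s=snapshot("top");np.savez("top6.npz",**s);b=cv2.resize(s["img"][165:215,215:285],None,fx=8,fy=8,interpolation=2)
i=np.vstack([a[:280],b[80:]]);cv2.imwrite("pics/p6.png",i);print(i.shape)
E
```

```text
time: 17.35
ee_pos: [0.596, 0.0044, 0.2572]
ee_rot: [[-1.0, 0.0, -0.0], [0.0, 1.0, 0.0], [0.0, 0.0, -1.0]]
contact_force: [0.0, -0.1, 0.9]
gripper_width: -0.0001
grip_force: 0.0
(600, 560, 3)
```

View pics/p6.png

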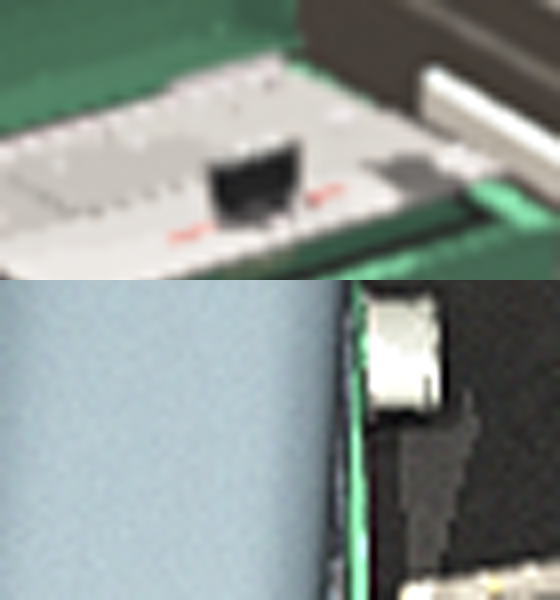

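Run:
```python
from h import *
s=np.load("side6.npz")
def ray(u,v,z):
    d=s["R"].T@np.linalg.inv(s["K"])@[u,v,1];c=-s["R"].T@s["t"];return c+d*(z-c[2])/d[2]
a=lambda a,b:((a+.5)/8-.5+220,(b+.5)/8-.5+160)
for p,z in(((210,164),.131),((300,143),.131),((170,240),.105),((345,187),.105)):print(ray(*a(*p),z).round(4))
P=cloud(s);g=s["img"].max(2)
m=np.zeros(g.shape,bool);m[176:190,244:260]=1
q=P[m&(g<90)];print(len(q),q.mean(0),np.degrees(np.arctan(np.polyfit(q[:,0],q[:,1],1)[0])))
for v in range(176,189):
    l=[u for u in range(243,262) if g[v,u]<100];print(v,l[:1],l[-1:],end=' ')
```

```text
[0.5336 0.0079 0.131 ]
[0.5699 0.0042 0.131 ]
[0.5166 0.0086 0.105 ]
[0.5928 0.0089 0.105 ]
 ** On entry to DLASCL parameter number  4 had an illegal value
 ** On entry to DLASCL parameter number  4 had an illegal value
 ** On entry to DLASCL parameter number  4 had an illegal value
 ** On entry to DLASCL parameter number  4 had an illegal value
 ** On entry to DLASCL parameter number  5 had an illegal value
 ** On entry to DLASCL parameter number  4 had an illegal valueTraceback (most recent call last):
  File "<stdin>", line 9, in <module>
    c, resids, rank, s = lstsq(lhs, rhs, rcond)
                         ~~~~~^^^^^^^^^^^^^^^^^
    x, resids, rank, s = _umath_linalg.lstsq(a, b, rcond,
                         ~~~~~~~~~~~~~~~~~~~^^^^^^^^^^^^^
                                             signature=signature)
                                             ^^^^^^^^^^^^^^^^^^^^
    raise LinAlgError("SVD did not converge in Linear Least Squares")
numpy.linalg.LinAlgError: SVD did not converge in Linear Least Squares
```

Run:
```python
from h import *
s=np.load("side6.npz");P=cloud(s);g=s["img"].max(2)
m=np.zeros(g.shape,bool);m[176:190,244:260]=1
q=P[m&(g<90)];q=q[np.isfinite(q).all(1)&(abs(q[:,1]-.004)<.012)];print(len(q),q.mean(0))
A=np.c_[q[:,0],q[:,2],np.ones(len(q))];c=np.linalg.lstsq(A,q[:,1],rcond=None)[0];print(np.degrees(np.arctan(c[0])),c)
```

```text
58 [ 0.546403   -0.00180886  0.12305936]
-1.3887263135082413 [-0.02424259  0.13738223 -0.0054688 ]
```

The wing fit gives -1.4°, so it is in line. Next, press at the panel edge with closed fingers.

```bash
python3 -m creep '{"motion":[[[1,0,-0.17,0.4,0],[1,0,0,0.5,0],[1,0,0,0.5,0],[1,0,0,0.4,0],[1,0,0,0.3,0],[1,0,0,0.2,0],[1,0,0,0.1,0],[1,0,0,0.1,0],[1,0,0,0.1,0],[1,0,0,0,0]]]}'; python3 -m creep '{"motion":[[[1,0,0,0.08,0],[1,0,0,0.08,0],[1,0,0,0.08,0],[1,0,0,0,0]]]}'
```

```text
time: 18.45
ee_pos: [0.5973, -0.0044, 0.1277]
ee_rot: [[-1.0, 0.001, 0.002], [0.001, 1.0, -0.001], [-0.002, -0.001, -1.0]]
contact_force: [-0.6, -0.6, 2.5]
gripper_width: 0.0001
grip_force: 1.4
time: 18.85
ee_pos: [0.5974, -0.0051, 0.1163]
ee_rot: [[-1.0, 0.001, 0.002], [0.001, 1.0, -0.002], [-0.002, -0.002, -1.0]]
contact_force: [-1.6, -2.4, 6.2]
gripper_width: -0.0003
grip_force: 3.3
```

```bash
python3 -m creep '{"motion":[[[1,0,0,0.06,0],[1,0,0,0.04,0],[1,0,0,0,0]]]}';python3 -m creep '{"motion":[[[1,0,0,0.06,0],[1,0,0,0,0],[1,0,0,0,0]]]}'
```

```text
time: 19.15
ee_pos: [0.5974, -0.0051, 0.1155]
ee_rot: [[-1.0, 0.001, 0.004], [0.001, 1.0, -0.002], [-0.004, -0.002, -1.0]]
contact_force: [-7.9, -1.0, 19.1]
gripper_width: -0.0002
grip_force: 9.9
time: 19.45
ee_pos: [0.5975, -0.0051, 0.1152]
ee_rot: [[-1.0, 0.001, 0.006], [0.001, 1.0, -0.003], [-0.006, -0.003, -1.0]]
contact_force: [-10.7, -2.0, 29.2]
gripper_width: 0.0001
grip_force: 14.3
```

Run:
```python
from plant import *
from h import *
s=snapshot("side");P=cloud(s);hsv=cv2.cvtColor(s["img"],cv2.COLOR_BGR2HSV)
g=(hsv[...,0]>60)&(hsv[...,0]<90)&(hsv[...,1]>80)&(P[...,2]>.14)&(P[...,2]<.235)&(P[...,1]>.1)&(abs(P[...,0]-.545)<.09)
q=P[g];print(np.polyfit(q[:,2],q[:,1],1))
cv2.imwrite("pics/s7.png",cv2.resize(s["img"][130:220,200:310],None,fx=6,fy=6,interpolation=2))
print(get_obs()["contact_force"],get_obs()["ee_pos"])
```

```text
[0.18098465 0.17088914]
[-11.62337542  -1.28324352  28.32645285] [ 0.59745952 -0.0050727   0.11516669]
```

View pics/s7.png

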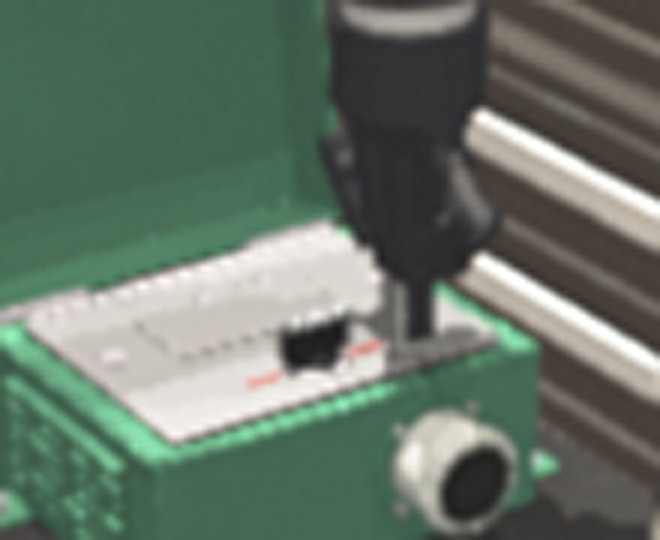

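The fingers press at (410,360), the panel lies flush in the box, the wing at (312,345) lines up with the red marks, and the lid is still at its stop. Handing in.

```bash
python3 -c "
from plant import *
print(finish_job())"
```

```text
the job is handed in; nothing more can be done
None
```

I handed the job in at about 19.5 s with the lid on its stop (about 1.75 rad), the fastener in line (about 1° off) and unlocked, and the fingers still pressing the panel home on its seal at about 28 N. I saw no contact with the things lying round the box, and the hand-in returned no verdict.

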